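Shim a rocking tool chest with a wooden wedge

ROBOT

A 7-joint arm with a two-finger parallel gripper is mounted at the origin on the work surface. World frame = base frame: x ahead of the robot, y to its left, z up, the work surface at z = 0. Lengths are in m, angles in rad, forces in N, time in s.
With the tool pointing down it reaches from about 0.425 to 1.025 m from the base axis. Payload 9.4 kg.
Tool frame: the origin (TCP) lies at the very end of the fingers, on their centre line; the grasp point (between the pads) lies 19 mm behind it; z points along the fingers, y is the direction in which the jaws open and shut (so a half turn about z gives the same grasp; the last joint's range is limited). The gripper opens to 93 mm and grips with 3 to 60 N. Pads are 15 mm wide; open, the fingers measure 128 mm over their backs; the gripper's body (75 mm by 188 mm) begins 65 mm behind the grasp point.
Start: joints at [1.262, 0.599, -0.003, 1.599, 0.002, 0.943, -0.08], TCP at [0.167, -0.706, 0.219] pointing down, gripper open.
Joint ranges: [-2.57, 2.57], [-0.35, 1.97], [-1.29, 1.29], [0.11, 2.56], [-1.05, 4.19], [0.11, 1.86], [-2.63, 2.63]. Speed limits (rad/s): [2.22, 2.22, 3.01, 3.01, 3.14, 3.14, 3.14].

INTERFACE

Orientations are given as a rotation vector (axis times angle).
In Python, from workcell import manip gives the robot as it stands. The module is installed in compiled form; this text tells all that it offers. Calls block until the motion is done:
- manip.reach(position, orientation): joint-space move of the TCP to a pose.
- manip.move_straight(position, frame=None, max_speed=0.15): straight line of the TCP; frame=None keeps the orientation; max_speed is the mean speed in m/s.
- manip.movej(angles): joint-space move.
- manip.release() and manip.grasp(grasp_force=None): open the fingers fully, or close them until they stop; grasp_force is the grip in N (None keeps the last).
- manip.pause(seconds).
- manip.ik(position, orientation): joint angles nearest the present ones, or None.
- manip.read_state(): the state.
- manip.read_camera(name): name is "scene" or "top"; returns the picture (420x560x3 uint8, red, green, blue); there is no depth.
- manip.camera_model(name): a dict with "fx", "fy", "cx", "cy" (pixels), "D" ([k1, k2, p1, p2, k3] as OpenCV has them; the pictures are not rectified), "extrinsics" (4x4, takes a point from camera to world coordinates). Camera axes: x right, y up, looking along -z (the intrinsics and any distortion apply to the point x, -y, -z); pixel columns grow to the right and rows downward; lengths in m; the calibration is good to about 2 mm. A picture is of the moment at which its call begins. camera_model takes no time and is no camera call.
A pose or a line that the arm cannot do raises manip.IKError and nothing moves.
- manip.sign_off(): hands the job in, once; it reports no verdict.
The state is a dict: "time": time; "joints": joint angles; "qvel": joint speeds; "joint_torque": joint torques, N m; "tcp_pos": TCP position; "ee_rot": TCP orientation; "contact_force": force on the tool from outside, world axes, zero at the start; "ft_torque": the same for the moment, N m; "width": finger opening in m.
Only numpy, scipy, OpenCV 4.12 (cv2) and the standard library are available. Lean on these libraries where they do the work, as an engineer would, in place of code of your own. Each camera call takes 0.05 s, during which the arm holds its last target.

TASK

The small wooden tool chest rocks because the foot at its near left corner is worn short: push the loose wooden wedge along the bench, thin end first, under that foot until it just bites and the chest stands level. Then test it by pressing firmly straight down for a second with the fingertips on the chest's top over that foot; if it still rocks, push the wedge in further and test again. Only push and press: lift nothing, do not shift the chest, leave the tin, hammer and file alone, and finish clear of everything with the chest standing firm on the wedge.

Things in the scene. Friction and masses are not known exactly. Their poses are not given: they have to be found in the camera images.
- chest: Tool chest of pale wood, 200 (x) x 260 (y) x 150 mm high, about 4 kg. Origin: bench level under its middle; x to its back (three drawers with brass knobs, 16 mm proud, face -x), y to its left, z up. It stands on 36 x 36 mm feet centred at x +-80, y +-110 mm; its flat underside is 22 mm off the bench. The top is flat but for a handle in its middle (108 mm along y, 16 mm high).
- foot (a point): Bench-level point under the middle of the worn foot (near left): x -80, y +110, z 0 mm in the chest's frame, chest's axes. This foot's sole hangs 4 to 8 mm off the bench (unknown, differs each time); its outer faces are 18 mm from this point. The other three feet touch the bench and the chest stands level on them (within 1 mm).
- corner_top (a point): Point on the chest's flat top straight above the worn foot, where to press: x -80, y +110, z 150 mm in the chest's frame. Unsupported, this corner gives way by the whole gap under some 4 to 6 N straight down, and rocks back up when let go; well wedged, it gives less than 1.5 mm under 10 to 15 N.
- wedge: Loose wooden wedge flat on the bench left of the chest, thin end roughly towards the worn foot: 140 long (x) x 40 wide (y), top sloping evenly from 18 mm high at the butt (x -70) to 2 mm at the thin end (x +70). 45 g. Origin: middle of its underside; x to the thin end. Its top meets the foot's lower edge with 17 to 53 mm of it past that edge; it then stays by friction.
- wedge_butt (a point): Middle of the wedge's upright thick end face (40 wide x 18 mm high), 9 mm above the bench; axes as the wedge. Pushed here the wedge slides with under 1 N; when it bites, the push rises steeply past 4 N within a millimetre or two. Pushing on with more than about 15 N makes the whole chest slide.
- tin: Bystander: upright steel tin, 60 mm across, 65 mm high, standing beside the wedge's path. Origin: middle of its underside.
- hammer: Bystander: hammer with a wooden handle lying in front of the drawers, along the chest's y axis.
- file: Bystander: flat file with a round wooden handle, 25 cm long, 26 mm high, lying beyond the tin. Origin: on the bench under the handle, 6 cm from its end; x towards the file's tip.

How it is judged:
By the outcome, as a careful person would: the job done as asked, in the order asked, and still so for the second after the job is handed in, with the robot touching nothing.
It also fails if it takes over 64 s, if anything falls off the work surface, if the arm or the gripper's body presses on something with over 40 N, if the wrist force passes 120 N, or if a joint passes its speed limit or range.

## Working session

There is one attempt and no reset: what is moved stays moved. The work goes in short steps, each a Python script; the robot and the scene stay as the last script left them, time stands still between calls to the robot, and variables do not carry over. Pictures are saved under pics/ and viewed, and the job is handed in when it is done.

```bash
mkdir -p pics
python3 - <<'E'
from workcell import manip
import cv2
for n in("scene","top"):
    im=manip.read_camera(n); cv2.imwrite(f"pics/{n}0.png",im[:,:,::-1]); m=manip.camera_model(n); print(n,m)
s=manip.read_state(); print(s)
E
```

```text
scene {'fx': 378.98089011457836, 'fy': 378.98089011457836, 'cx': 275.791324961962, 'cy': 212.98535609160325, 'D': array([-0.03526911,  0.        ,  0.        ,  0.        ,  0.        ]), 'extrinsics': array([[-0.99941546,  0.02054431, -0.02732538,  0.59527105],
       [-0.0340636 , -0.66624972,  0.74495032,  0.62970363],
       [-0.00290104,  0.74544566,  0.66656009,  0.69844793],
       [ 0.        ,  0.        ,  0.        ,  1.        ]])}
top {'fx': 430.1697691416809, 'fy': 430.1697691416809, 'cx': 278.75565258113903, 'cy': 207.42573968260328, 'D': array([-0.12113609,  0.        ,  0.        ,  0.        ,  0.        ]), 'extrinsics': array([[ 6.35997223e-04,  9.88462341e-01, -1.51465493e-01,
         5.00160590e-01],
       [-9.99971976e-01,  1.75848154e-03,  7.27699335e-03,
        -1.89506301e-02],
       [ 7.45938316e-03,  1.51456620e-01,  9.88435759e-01,
         9.24028449e-01],
       [ 0.00000000e+00,  0.00000000e+00,  0.00000000e+00,
         1.00000000e+00]])}
{'time': 0.1, 'joints': array([ 1.26229543,  0.60008365, -0.00253712,  1.60003034,  0.00187789,
        0.94293014, -0.07979492]), 'qvel': array([-5.63291137e-05, -1.64103265e-03,  5.66245997e-04, -1.38875344e-03,
        9.36162462e-04,  2.99947302e-03, -7.16530876e-05]), 'joint_torque': array([ 6.10066127e-03, -7.66552234e+01,  1.50252622e+00, -2.52936316e+01,
       -5.23013226e-02,  1.36164052e-02,  1.99935027e-05]), 'tcp_pos': array([ 0.1664155 , -0.7051923 ,  0.21782559]), 'ee_rot': array([-3.11910139e+00, -3.63297376e-01,  5.74096669e-04]), 'contact_force': array([-0.0799552 , -0.02876749,  0.54757514]), 'ft_torque': array([ 0.05155682, -0.04105281,  0.04964933]), 'width': 0.0931806451840887}
```

View pics/scene0.png

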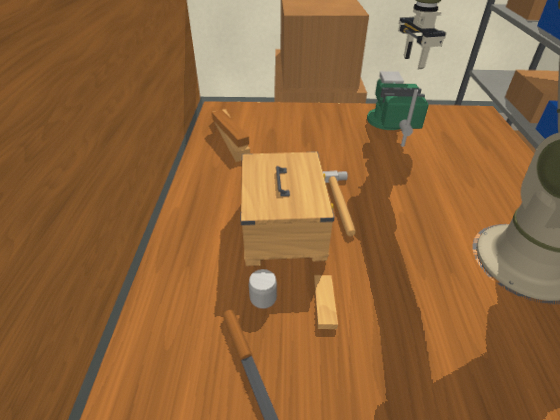

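View pics/top0.png

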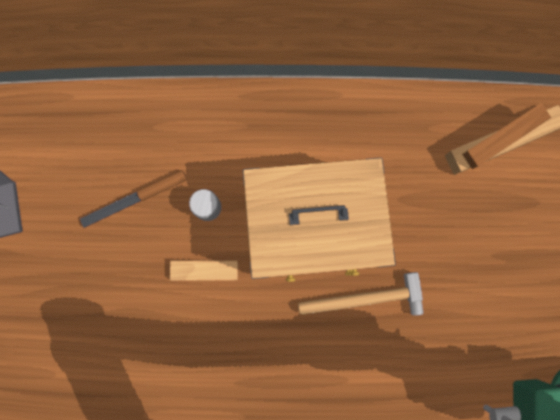

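The top view has the chest top with corners near (244,170), (381,160), (393,265) and (252,277). The wedge spans about (170–238, 261–280), the tin is at (203,204), the file is up and to the left of it, and the hammer lies below the drawers. Next I'll get the contours.

```bash
cat > h.py <<'E'
import cv2, numpy as np
from workcell import manip
def cast(n,uv,z):
    m=manip.camera_model(n); K=np.array([[m['fx'],0,m['cx']],[0,m['fy'],m['cy']],[0,0,1]])
    p=cv2.undistortPoints(np.array(uv,float).reshape(-1,1,2),K,m['D']).reshape(-1,2)
    d=np.c_[p[:,0],-p[:,1],-np.ones(len(p))]@m['extrinsics'][:3,:3].T; o=m['extrinsics'][:3,3]
    z=np.broadcast_to(z,len(p))
    return o+d*((z-o[2])/d[:,2])[:,None]
def proj(n,P):
    m=manip.camera_model(n); K=np.array([[m['fx'],0,m['cx']],[0,m['fy'],m['cy']],[0,0,1]])
    T=np.linalg.inv(m['extrinsics']); q=np.asarray(P)@T[:3,:3].T+T[:3,3]
    q=q*[1,-1,-1]
    return cv2.projectPoints(q.reshape(-1,1,3),np.zeros(3),np.zeros(3),K,m['D'])[0].reshape(-1,2)
E
python3 - <<'E'
from h import *
im=cv2.imread('pics/top0.png')
for (u,v) in [(200,270),(300,190),(100,270),(220,240),(215,300),(320,320)]: print((u,v),im[v,u], cv2.cvtColor(im[v:v+1,u:u+1],cv2.COLOR_BGR2HSV)[0,0])
# green channel separates pale wood
m=((im[:,:,1]>120)&(im[:,:,2]>150)).astype(np.uint8)*255
m=cv2.morphologyEx(m,cv2.MORPH_CLOSE,np.ones((3,3)))
cs,_=cv2.findContours(m,cv2.RETR_EXTERNAL,cv2.CHAIN_APPROX_NONE)
out=cv2.cvtColor(m,cv2.COLOR_GRAY2BGR)
for c in cs:
    if cv2.contourArea(c)>300: print(cv2.contourArea(c),cv2.boundingRect(c),cv2.boxPoints(cv2.minAreaRect(c)).tolist(), cv2.approxPolyDP(c,4,True).reshape(-1,2).tolist())
z=cv2.resize(im[150:330,150:420],None,fx=2.9,fy=2.9,interpolation=cv2.INTER_CUBIC); cv2.imwrite('pics/z0.png',z)
cv2.imwrite('pics/m0.png',out)
E
```

```text
(200, 270) [126 186 231] [ 17 116 231]
(300, 190) [116 171 221] [ 16 121 221]
(100, 270) [ 62 103 160] [ 13 156 160]
(220, 240) [ 47  76 118] [ 12 153 118]
(215, 300) [ 62 103 160] [ 13 156 160]
(320, 320) [ 42  68 107] [ 12 155 107]
1433.0 (299, 272, 125, 43) [[299.0, 314.0], [299.0, 272.0], [423.0, 272.0], [423.0, 314.0]] [[418, 273], [408, 275], [409, 289], [305, 303], [299, 310], [410, 296], [416, 314], [422, 314]]
1238.0 (170, 260, 69, 22) [[170.0, 260.0], [238.0, 260.0], [238.0, 281.0], [170.0, 281.0]] [[170, 262], [170, 280], [236, 280], [235, 263]]
475.0 (190, 189, 23, 28) [[190.0, 189.0], [212.0, 189.0], [212.0, 216.0], [190.0, 216.0]] [[203, 189], [192, 195], [190, 207], [206, 216], [212, 202], [210, 192]]
15412.5 (243, 158, 152, 124) [[241.92630004882812, 169.18853759765625], [385.0164489746094, 156.18035888671875], [395.5164489746094, 271.68035888671875], [252.42630004882812, 284.68853759765625]] [[382, 159], [245, 169], [252, 277], [288, 275], [293, 281], [295, 274], [347, 270], [357, 275], [359, 268], [393, 265]]
678.5 (493, 105, 67, 52) [[484.3069763183594, 136.72425842285156], [558.2650756835938, 103.3705825805664], [567.6561279296875, 124.19422912597656], [493.69805908203125, 157.54791259765625]] [[559, 105], [546, 110], [549, 119], [493, 156], [559, 128]]
```

View pics/z0.png

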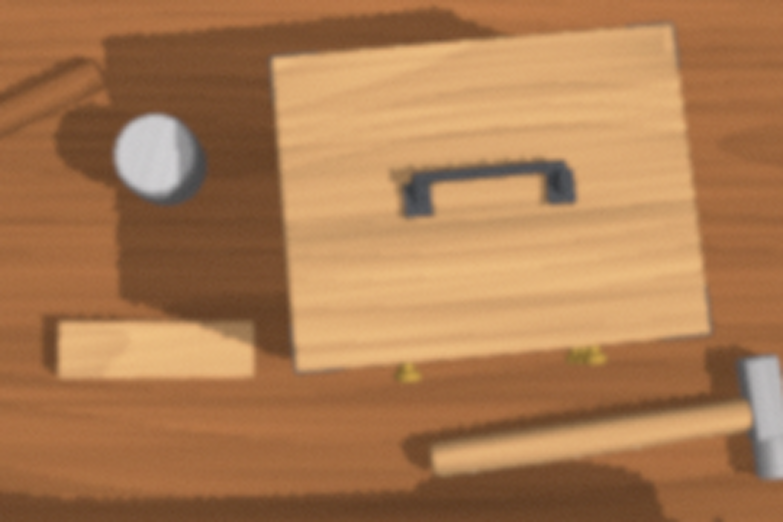

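View pics/m0.png

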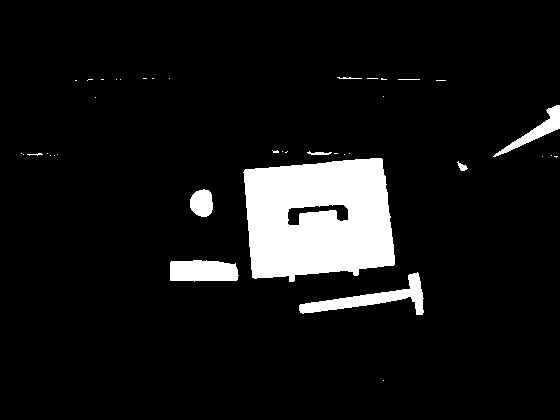

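The zoom shows the chest corners at (297,372), (272,58), (674,24) and (711,332), and the wedge corners at (58,321), (253,321), (254,378) and (58,379). I'll cast these onto the right planes and check them in the scene view.

Run:
```python
from h import *
zz=lambda p:(np.array(p,float)+.5)/2.9-.5+150
C=cast('top',zz([(297,372),(272,58),(674,24),(711,332)]),.15)[:,:2]
print(C.round(4), [np.linalg.norm(C[i]-C[(i+1)%4]).round(4) for i in range(4)])
# chest frame corners: nearleft(-.1,.13) farleft(.1,.13) farright(.1,-.13) nearright(-.1,-.13)
L=np.array([(-.1,.13),(.1,.13),(.1,-.13),(-.1,-.13)])
def fit(L,W):
    l=L-L.mean(0);w=W-W.mean(0); a=np.arctan2((l[:,0]*w[:,1]-l[:,1]*w[:,0]).sum(),(l*w).sum())
    R=np.array([[np.cos(a),-np.sin(a)],[np.sin(a),np.cos(a)]]); t=W.mean(0)-R@L.mean(0)
    return a,R,t,np.abs(W-(L@R.T+t)).max()
a,R,t,e=fit(L,C); print('chest',a,t,e)
W=cast('top',zz([(58,321),(253,321),(254,378),(58,379)]),[.018,.002,.002,.018])[:,:2]
Lw=np.array([(-.07,.02),(.07,.02),(.07,-.02),(-.07,-.02)])
b,Rw,tw,e2=fit(Lw,W); print('wedge',W.round(4),b,tw,e2)
foot=R@[-.08,.11]+t; print('foot',foot,'foot in wedge frame',Rw.T@(foot-tw), 'wedge dir rel chest -y: deg', np.degrees(b-(a-np.pi/2)))
print('tin', cast('top',[zz((155,155))],.065))
P=[np.r_[R@l+t,z] for l in L for z in(.15,)]+[np.r_[Rw@l+tw,z] for l,z in zip(Lw,[.018,.002,.002,.018])]
q=proj('scene',P); q2=proj('top',P)
im=cv2.imread('pics/scene0.png')
im=cv2.resize(im[130:350,210:370],None,fx=2.7,fy=2.7,interpolation=cv2.INTER_CUBIC)
for p in q: cv2.circle(im,tuple(((p-[210,130]+.5)*2.7-.5).round().astype(int).tolist()),3,(255,0,255),1)
cv2.imwrite('pics/sz0.png',im)
```

```text
[[ 0.4916  0.0228]
 [ 0.6892  0.0406]
 [ 0.7129 -0.2182]
 [ 0.5154 -0.2346]] [np.float64(0.1984), np.float64(0.2598), np.float64(0.1982), np.float64(0.2585)]
chest 0.08976771972179011 [ 0.602267   -0.09734056] 0.0011991193717811044
wedge [[0.5257 0.2042]
 [0.5271 0.0634]
 [0.4855 0.0622]
 [0.4839 0.203 ]] -1.5589184742113684 [0.50553046 0.13322024] 0.0010119829665685698
foot [0.51272792 0.00504476] foot in wedge frame [0.12825193 0.00567454] wedge dir rel chest -y: deg -4.462760653857133
tin [[0.64035742 0.12815381 0.065     ]]
```

View pics/sz0.png

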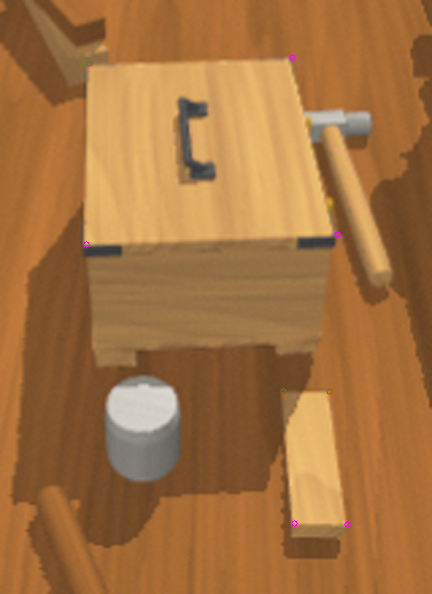

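```bash
cat >> h.py <<'E'
from scipy.spatial.transform import Rotation as Ro
A=0.0898; RC=np.array([[np.cos(A),-np.sin(A)],[np.sin(A),np.cos(A)]]); TC=np.array([.6023,-.0973]); FOOT=RC@[-.08,.11]+TC
def wpt(x,y): return FOOT+RC@[x,y]     # foot-centred, chest axes
def down(psi): return (Ro.from_euler('z',psi)*Ro.from_euler('x',np.pi)).as_rotvec()
def F(n=1): return manip.read_state()['contact_force']
E
python3 - <<'E'
from h import *
for psi in (np.pi/2+A,A-np.pi/2,A,A+np.pi):
  for p in ([*wpt(0,.25),.1],[*wpt(0,.25),.006],[*wpt(0,.14),.006],[*wpt(0,0),.16]):
    q=manip.ik(p,down(psi)); print(round(psi,2),np.round(p,3),None if q is None else np.round(q,2))
print(manip.read_state()['time'])
E
```

```text
1.66 [0.49  0.254 0.1  ] [-0.23  0.61 -0.51  2.08  0.53  0.59 -1.02]
1.66 [0.49  0.254 0.006] [-0.62  0.72  0.06  2.14 -0.14  0.28 -0.35]
1.66 [0.5   0.145 0.006] [-0.34  0.7  -0.07  2.21  0.19  0.23 -0.49]
1.66 [0.513 0.005 0.16 ] [ 0.22  0.47 -0.47  2.12  0.35  0.63 -0.4 ]
-1.48 [0.49  0.254 0.1  ] [ 0.11  0.82 -1.11  2.06  0.97  0.92  1.69]
-1.48 [0.49  0.254 0.006] [ 0.1   1.01 -1.11  2.1   1.23  0.93  1.48]
-1.48 [0.5   0.145 0.006] [ 0.3   0.99 -1.11  2.17  1.26  0.91  1.61]
-1.48 [0.513 0.005 0.16 ] [-0.81  0.69  1.11  2.18 -0.88  0.84 -2.17]
0.09 [0.49  0.254 0.1  ] [-0.57  0.56 -0.02  2.1   0.02  0.48 -2.08]
0.09 [0.49  0.254 0.006] [-0.69  0.73  0.17  2.15 -0.39  0.29 -1.67]
0.09 [0.5   0.145 0.006] [-0.46  0.71  0.1   2.22 -0.28  0.23 -1.59]
0.09 [0.513 0.005 0.16 ] [-0.05  0.43 -0.1   2.13  0.08  0.58 -1.68]
3.23 [0.49  0.254 0.1  ] [-0.04  0.68 -0.8   2.06  0.77  0.72  0.31]
3.23 [0.49  0.254 0.006] [-0.49  0.72 -0.14  2.13  0.31  0.3   0.78]
3.23 [0.5   0.145 0.006] [-0.09  0.74 -0.43  2.19  0.85  0.38  0.42]
3.23 [0.513 0.005 0.16 ] [ 0.46  0.55 -0.82  2.1   0.6   0.74  0.91]
0.1
```

Run:
```python
from h import *
psi=np.pi/2+A
s=manip.read_state()
manip.reach([.2,-.68,.36],s['ee_rot']); manip.grasp(10)
manip.reach([.50,.27,.30],down(psi))
p=np.array([.5048,.2032])-RC@[0,-1]*.045  # behind butt
manip.reach([*p,.06],down(psi))
s=manip.read_state(); print(s['time'],s['tcp_pos'],s['width'],s['contact_force'],p)
for n in("scene","top"): cv2.imwrite(f"pics/{n}1.png",manip.read_camera(n)[:,:,::-1])
```

```text
6.6167 [0.50160483 0.24881921 0.06103409] 0.00040559167908920074 [-0.3031968  -0.51248839 -0.21477209] [0.50076443 0.24801868]
```

View pics/scene1.png

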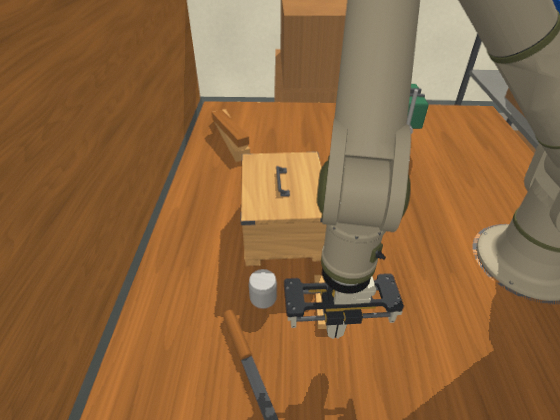

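Run:
```python
from h import *
psi=np.pi/2+A
s=manip.read_state(); p0=s['tcp_pos'][:2]
manip.move_straight([*p0,.007],max_speed=.06)
print(manip.read_state()['tcp_pos'],F())
d=RC@[0,-1]
q=np.array([.5048,.2032])-d*.0075
for k in (-.004,.025):
    manip.move_straight([*(q+d*k),.007],max_speed=.06); s=manip.read_state(); print(s['time'],s['tcp_pos'],s['contact_force'])
for n in("scene","top"): cv2.imwrite(f"pics/{n}2.png",manip.read_camera(n)[:,:,::-1])
im=cv2.imread('pics/scene2.png'); cv2.imwrite('pics/s2.png',cv2.resize(im[210:350,220:400],None,fx=4,fy=4,interpolation=cv2.INTER_CUBIC))
im=cv2.imread('pics/top2.png'); cv2.imwrite('pics/t2.png',cv2.resize(im[180:320,140:300],None,fx=4,fy=4,interpolation=cv2.INTER_CUBIC))
```

```text
[0.50202877 0.24897411 0.00723325] [-0.10800876  0.52011341  0.21168307]
8.4667 [0.50390694 0.21477933 0.00711046] [ 0.12632899 -0.03991157 -0.03646917]
9.1 [0.50644689 0.18557733 0.00702073] [-0.21320256  0.26847163  0.18733158]
```

View pics/s2.png

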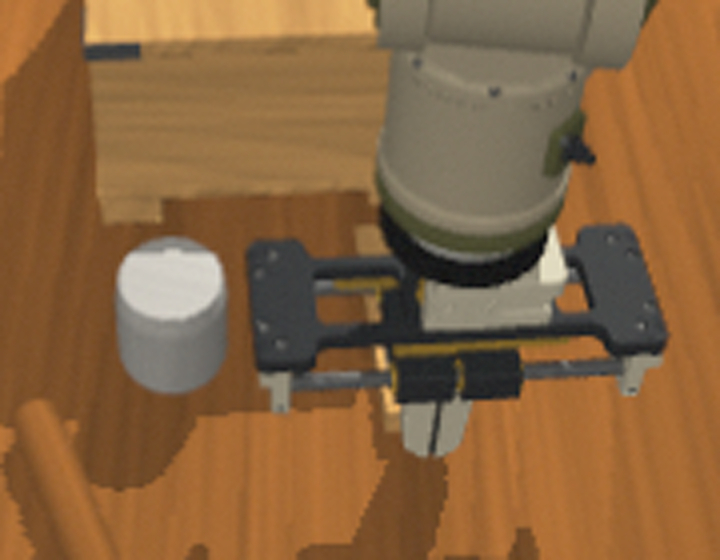

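View pics/t2.png

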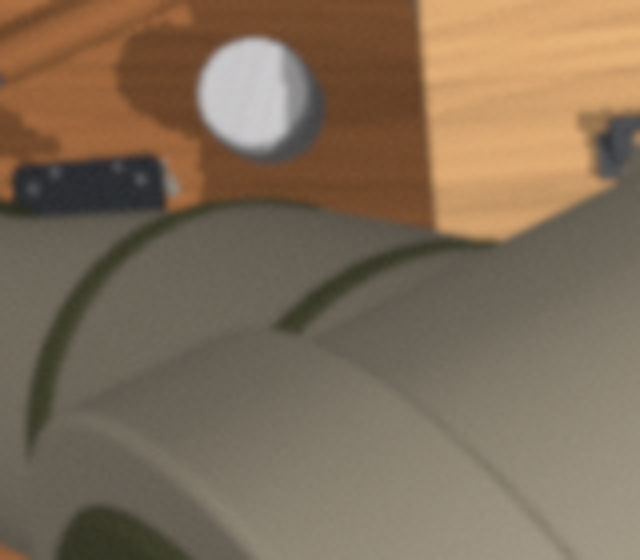

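In the scene crop, the wedge's left edge shows beside the gripper. Its thin corner is near (357,228) and its butt's lower corner near (387,430). The tin hasn't moved.

Run:
```python
from h import *
im=cv2.imread('pics/scene2.png'); cv2.imwrite('pics/s2b.png',cv2.resize(im[255:325,295:345],None,fx=8,fy=8,interpolation=cv2.INTER_CUBIC))
f=lambda p:(np.array(p,float)+.5)/4-.5+[220,210]
P=cast('scene',f([(357,228),(387,430),(383,405)]),[.002,0,.018])[:,:2]; print(P, (P-FOOT)@RC)
```

```text
[[0.53854357 0.04045031]
 [0.5266609  0.17736197]
 [0.52985612 0.17396846]] [[0.02885382 0.03291291]
 [0.02929718 0.17033854]
 [0.0321752  0.16667216]]
```

View pics/s2b.png

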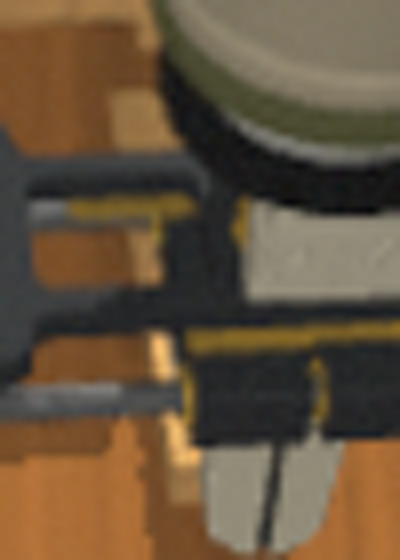

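The wedge is now square to the chest but about 9 mm too far from the robot (left edge at local x ≈ 29 mm; it should be 20). I'll nudge it sideways at its centre of mass.

Run:
```python
from h import *
s=manip.read_state(); p=s['tcp_pos'][:2]; l=(p-FOOT)@RC; print(l)
G=lambda x,y,z,v: manip.move_straight([*wpt(x,y),z],max_speed=v)
G(l[0],l[1]+.008,.007,.06)
G(l[0],l[1]+.008,.05,.12)
G(.065,.119,.05,.12)
G(.065,.119,.006,.08); print(F())
G(.0365,.119,.006,.05); s=manip.read_state(); print(s['time'],(s['tcp_pos'][:2]-FOOT)@RC,s['tcp_pos'][2],F())
for n in("scene","top"): cv2.imwrite(f"pics/{n}3.png",manip.read_camera(n)[:,:,::-1])
G(.065,.119,.006,.08);G(.065,.119,.05,.12)
G(.065,.235,.05,.15)
for n in("scene","top"): cv2.imwrite(f"pics/{n}4.png",manip.read_camera(n)[:,:,::-1])
print(manip.read_state()['time'])
for k in(3,4):
  im=cv2.imread(f'pics/scene{k}.png'); cv2.imwrite(f'pics/s{k}.png',cv2.resize(im[210:350,220:400],None,fx=4,fy=4,interpolation=cv2.INTER_CUBIC))
```

```text
[0.00991808 0.18080685]
[0.25335332 0.6246093  0.43496143]
12.3083 [0.03669461 0.11900241] 0.006091959150846985 [ 0.28312497  1.44474568 -0.69963692]
14.4583
```

View pics/s3.png

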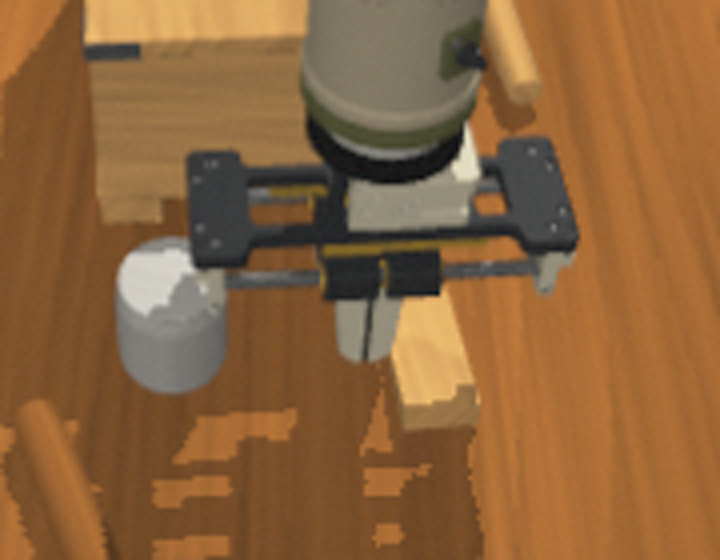

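View pics/s4.png

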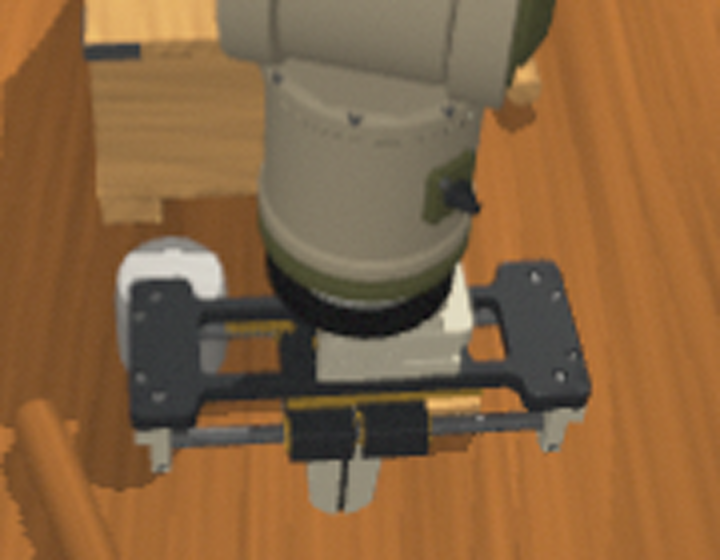

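Run:
```python
from h import *
f=lambda p:(np.array(p,float)+.5)/4-.5+[220,210]
P=cast('scene',f([(405,430),(478,418),(400,400),(475,388)]),[0,0,.018,.018])[:,:2]; print((P-FOOT)@RC)
# right edge upper point seen at (441,292): height unknown ~.009
P=cast('scene',f([(441,292)]),[.008])[:,:2]; print((P-FOOT)@RC)
im=cv2.imread('pics/top4.png'); cv2.imwrite('pics/t4.png',cv2.resize(im[180:340,110:310],None,fx=4,fy=4)[:600])
```

```text
[[ 0.0197747   0.17091201]
 [-0.02017103  0.16594892]
 [ 0.02286027  0.16415836]
 [-0.01777624  0.15917686]]
[[-0.01214811  0.08762637]]
```

View pics/t4.png

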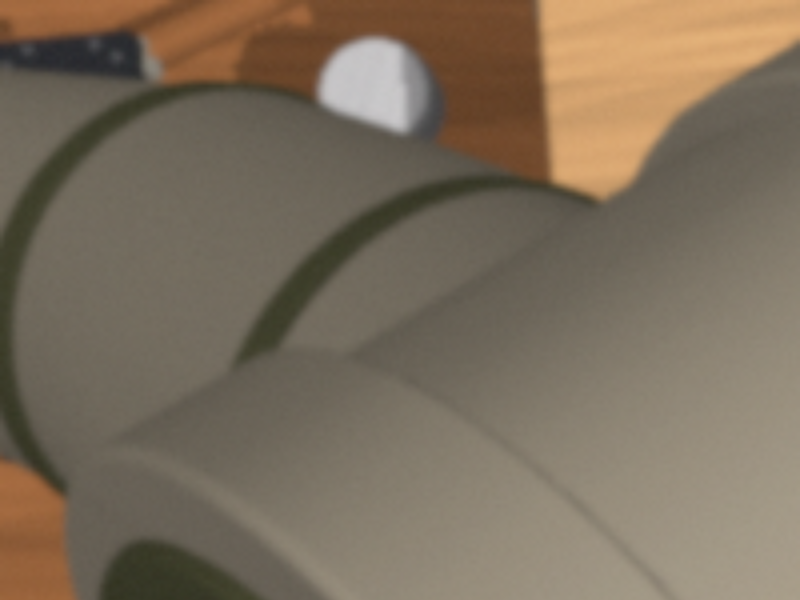

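The butt is now centred at local x ≈ 1 mm, but the thin end is turned about 6° outward. A flat push on the butt will square it again.

Run:
```python
from h import *
G=lambda x,y,z,v: manip.move_straight([*wpt(x,y),z],max_speed=v)
G(0.0,.2,.05,.15)
G(0.0,.2,.007,.08); print(F())
G(0.0,.163,.007,.04); s=manip.read_state(); print(s['time'],(s['tcp_pos'][:2]-FOOT)@RC,s['contact_force'])
cv2.imwrite(f"pics/scene5.png",manip.read_camera('scene')[:,:,::-1])
im=cv2.imread(f'pics/scene5.png'); cv2.imwrite(f'pics/s5.png',cv2.resize(im[220:330,270:370],None,fx=5.4,fy=5.4,interpolation=cv2.INTER_CUBIC))
```

```text
[-0.19913406 -0.72918559  1.39627487]
16.8667 [-2.94951373e-05  1.63179714e-01] [ 0.36418536 -0.78186568 -0.54273812]
```

View pics/s5.png

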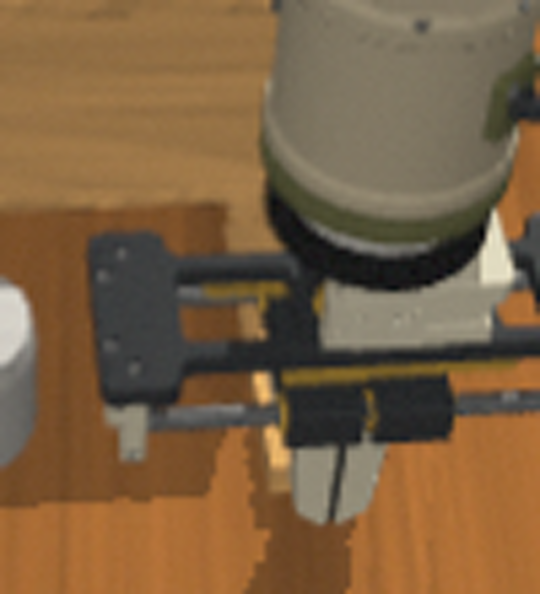

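Run:
```python
from h import *
f=lambda p:(np.array(p,float)+.5)/5.4-.5+[270,220]
P=cast('scene',f([(242,305),(253,375),(271,492)]),[0.001,0.001,.0])[:,:2]; print((P-FOOT)@RC)
print((cast('scene',f([(230,245)]),[.006])[:,:2]-FOOT)@RC)
```

```text
[[0.01925519 0.06124014]
 [0.01950515 0.0983783 ]
 [0.0198623  0.15496046]]
[[0.02100818 0.0316235 ]]
```

The wedge is square to the chest and centred, with its left edge at 19.5 mm over its whole length. Next is the stepwise push until it bites.

```bash
cat >> h.py <<'E'
def G(x,y,z,v): manip.move_straight([*wpt(x,y),z],max_speed=v)
def fy(n=4):
    v=[]
    for _ in range(n): manip.pause(.02); v.append(RC.T@F()[:2])
    return np.mean(v,0)
E
python3 - <<'E'
from h import *
G(0,.1505,.007,.04); b=fy(); print('b',b)
y=.1505
while y>.112:
    y-=.001; G(0,y,.007,.02); f=fy(2)-b
    if f[1]>2.5: f=fy(4)-b
    s=manip.read_state(); print(round(y,4),((s['tcp_pos'][:2]-FOOT)@RC).round(4),f.round(2),round(s['time'],2))
    if f[1]>4.5: break
    if s['time']>38: break
E
```

```text
b [ 0.31371344 -0.2915845 ]
0.1495 [-0.      0.1496] [-0.56  0.29] 17.73
0.1485 [0.     0.1484] [-0.46 -0.53] 18.01
0.1475 [-0.      0.1474] [-0.1  -0.17] 18.29
0.1465 [0.     0.1464] [-0.49  0.45] 18.57
0.1455 [-0.      0.1454] [-0.88  0.37] 18.86
0.1445 [-0.      0.1444] [-0.43 -0.08] 19.14
0.1435 [-0.      0.1434] [-0.47  0.26] 19.43
0.1425 [-0.      0.1424] [0.28 0.44] 19.71
0.1415 [-0.      0.1414] [0.08 0.43] 19.99
0.1405 [-0.      0.1404] [-0.04 -0.17] 20.27
0.1395 [-0.      0.1394] [-0.16 -0.12] 20.56
0.1385 [-0.      0.1384] [-0.28  0.42] 20.84
0.1375 [-0.      0.1374] [-0.42  0.85] 21.12
0.1365 [-0.      0.1364] [-0.19  0.67] 21.41
0.1355 [-0.      0.1354] [-0.64  0.25] 21.69
0.1345 [-0.      0.1344] [0.05 0.22] 21.98
0.1335 [-0.      0.1334] [-0.2   0.02] 22.26
0.1325 [-0.      0.1324] [-0.31  0.26] 22.54
0.1315 [-0.      0.1314] [-0.27  0.77] 22.82
0.1305 [-0.      0.1304] [0.09 0.55] 23.11
0.1295 [-0.      0.1294] [-0.27  0.01] 23.39
0.1285 [-0.      0.1284] [-0.32  0.5 ] 23.68
0.1275 [-0.      0.1274] [-1.02  0.2 ] 23.96
0.1265 [1.000e-04 1.265e-01] [-0.3   0.62] 24.24
0.1255 [0.     0.1255] [0.02 0.89] 24.52
0.1245 [0.     0.1246] [-0.22  1.61] 24.81
0.1235 [0.     0.1237] [-0.32  2.69] 25.16
0.1225 [0.     0.1229] [-0.17  4.59] 25.51
```

```bash
cat > press.py <<'E'
from h import *
def press(z0=.1555):
    G(0,0,.162,.1)
    def fz(n=4):
        v=[]
        for _ in range(n): manip.pause(.02); v.append(F()[2])
        return np.mean(v)
    b=fz(6); z=z0; log=[]; G(0,0,z,.05)
    while z>.138:
        f=fz(3)-b; zt=manip.read_state()['tcp_pos'][2]; log.append((z,zt,f)); print(np.round([z*1e3,zt*1e3,f],2),round(manip.read_state()['time'],2))
        if f>11: break
        z-=.0006 if f<9 else .0003; G(0,0,z,.01)
    v=[]
    t=manip.read_state()['time']
    while manip.read_state()['time']-t<1.1: manip.pause(.1); s=manip.read_state(); v.append((s['tcp_pos'][2]*1e3,s['contact_force'][2]-b))
    print('hold',np.round(v,2).tolist())
    G(0,0,.165,.06); G(0,0,.20,.12)
    print(manip.read_state()['time'])
E
python3 - <<'E'
from press import *
G(0,.1215,.007,.02); print(fy(4), manip.read_state()['tcp_pos'])
G(0,.135,.007,.05)
G(0,.135,.20,.2)
cv2.imwrite(f"pics/scene6.png",manip.read_camera('scene')[:,:,::-1])
press()
E
```

```text
[0.24380052 6.2710394 ] [0.50184927 0.12699183 0.00705097]
[155.5  155.29   0.66] 29.39
[154.9  154.93   0.83] 29.69
[ 1.5430e+02  1.5432e+02 -7.0000e-02] 29.99
[ 1.5370e+02  1.5368e+02 -4.0000e-02] 30.29
[153.1  153.08   0.54] 30.59
[152.5  152.46   0.27] 30.89
[151.9  151.89   0.3 ] 31.19
[151.3  151.28   0.21] 31.49
[150.7  150.68   0.64] 31.79
[150.1  150.33   5.21] 32.09
[149.5  150.2   13.34] 32.39
hold [[150.22, 12.58], [150.22, 13.0], [150.23, 12.95], [150.2, 12.91], [150.24, 13.75], [150.23, 13.92], [150.22, 13.11], [150.22, 14.25], [150.21, 13.01], [150.21, 13.89], [150.23, 12.91]]
34.3417
```

The corner gave about 0.1 mm between 5 and 13 N, held for over a second, so it stands firm. I'll retreat and check from the camera.

Run:
```python
from h import *
s=manip.read_state()
manip.move_straight([.50,.0,.38],max_speed=.2)
manip.reach([.20,-.66,.38],s['ee_rot'])
s=manip.read_state(); print(s['time'],s['tcp_pos'])
for n in("scene","top"): cv2.imwrite(f"pics/{n}7.png",manip.read_camera(n)[:,:,::-1])
im=cv2.imread('pics/top7.png'); cv2.imwrite('pics/z7.png',cv2.resize(im[150:330,150:420],None,fx=2.9,fy=2.9,interpolation=cv2.INTER_CUBIC))
im=cv2.imread('pics/scene7.png'); cv2.imwrite('pics/sz7.png',cv2.resize(im[130:350,210:370],None,fx=2.7,fy=2.7,interpolation=cv2.INTER_CUBIC))
```

```text
37.9583 [ 0.20131829 -0.65928891  0.38032075]
```

View pics/z7.png

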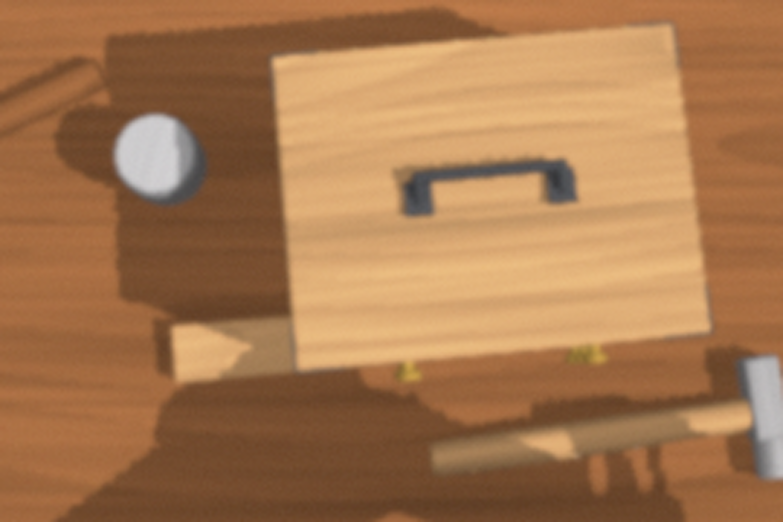

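View pics/sz7.png

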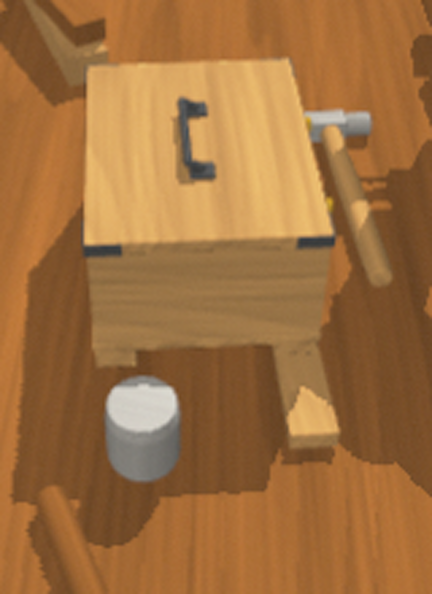

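The wedge sits square under the near left foot, with its butt corners near (172,325) and (177,382) in the zoom. The chest, tin, hammer and file look unmoved. I'll check for chest shift with a quick image registration.

Run:
```python
import cv2,numpy as np
a=cv2.imread('pics/top0.png',0);b=cv2.imread('pics/top7.png',0)
for n,(v0,v1,u0,u1) in dict(nearleft=(225,290,240,305),farleft=(155,200,232,300),nearright=(235,272,365,405),handle=(195,235,280,355),tin=(180,230,180,228),bench=(90,150,60,400)).items():
    T=a[v0:v1,u0:u1]; W,c=np.eye(2,3,dtype=np.float32),0
    c,W=cv2.findTransformECC(T,b[v0:v1,u0:u1],W,cv2.MOTION_TRANSLATION,(3,100,1e-5),None,5); print(n,W[:,2].round(2),round(c,3))
```

```text
nearleft [-0.17 -0.88] 0.934
farleft [ 0.11 -0.33] 0.992
nearright [ 0.3  -0.19] 0.974
handle [ 0.21 -0.39] 0.935
tin [0.03 0.  ] 1.0
bench [ 0.02 -0.01] 0.998
```

```bash
python3 -c "
from workcell import manip
manip.sign_off(); print(manip.read_state()['time'])"
```

```text
the job is handed in; nothing more can be done
the job is handed in; nothing more can be done
```

The wedge is under the chest's worn foot and the chest stands firm on it. I handed the job in with the arm clear of everything, at about 38 s of the 64 s allowed.

- **Alignment:** The first push left the wedge about 9 mm to one side. I nudged it sideways with the fingers and squared it up with a flat push on the butt. Before it went under the foot, it was centred and square to within about 1 mm.
- **Bite:** I pushed in 1 mm steps. The push rose from under 1 N to 4.6 N, and I stopped one step later at about 6.5 N. About 43–44 mm of the wedge is past the foot's edge, so the gap was about 7 mm.
- **Press test:** I pressed at about 13 N over the foot for just over a second. The corner gave about 0.1 mm between 5 and 13 N, with the top at 150.2 mm, so no second push was needed.
- **Final pictures:** The tin showed no movement, and the hammer and file look unmoved. Most of the chest reads as shifted by about 0.3–0.4 pixels, or roughly 0.6 mm. The corner above the wedge reads 0.9 pixels, but changed shadows there make that figure less reliable.

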